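# Load axleboxes into the bush press

## Task

Bring the bush press's loading shuttle out: pull up the index plunger knob, slide the shuttle to the loading station and let the plunger drop home there. On the bench, fit a bearing cartridge into the bore of every axlebox until its flange sits down on the box, and only then lift each box with its cartridge as one unit into a nest of the shuttle - never put a bare axlebox on the shuttle. When all are seated, pull the plunger again, slide the shuttle in under the press and let the plunger spring home, leaving the things standing around undisturbed.

Things in the scene. Friction and masses are not known exactly. Their poses are not given: they have to be found in the camera images.
- axlebox1_mid (a point): an axlebox: green rectangular block, 66 mm along its x, 56 mm along its y, 36 mm high, with a vertical 42 mm bore through its middle; turned half round it is the same. Grip it across the 56 mm (faces +-y). 0.32 kg. This point is its centre, 18 mm above its underside. Two or three axleboxes are present, the rest None
- axlebox2_mid (a point): an axlebox like axlebox1. It sits in a nest with its 66 mm length along the nest's x, either way round; its centre is then 18 mm above the nest's floor point
- axlebox3_mid (a point): an axlebox like axlebox1
- cartridge1_mid (a point): a steel bearing cartridge, upright, round about its z, 64 mm high: from below a spigot 39 mm across and 30 mm long with chamfered foot, a flange 52 mm across and 8 mm thick, a barrel 38 mm across and 26 mm high to grip. 0.26 kg. This point is on its axis, 32 mm above its foot
- cartridge2_mid (a point): a cartridge like cartridge1. Its spigot goes down into an axlebox bore until the flange rests on the box's top face; its point is then 20 mm above the axlebox's centre, and the unit is 70 mm high
- cartridge3_mid (a point): a cartridge like cartridge1. There are always three; any cartridge fits any axlebox, and one may be left over: it is not needed
- nest_a (a point): the nest at the -x end of the row of three, 78 mm apart, on the shuttle's deck: the middle of its floor, 45 mm above the bench; moves with the shuttle. Its x axis runs along the row, its y axis is the way the shuttle slides in under the press
- nest_b (a point): the middle nest, like nest_a. A nest holds an axlebox with 2 mm play each side between locators 12 mm high, which leave a 46 mm gap in the middle of each y side for the fingers
- nest_c (a point): the nest at the +x end of the row, like nest_a
- shuttle (a joint): slide of the loading shuttle, m: 0 = out at the loading station (index hole), 0.18 = in under the press (index hole; it starts there). End stops 4 mm beyond each; friction about 1.5 N, stays where left. The press's rams hang 132 mm above the bench, its bridge is 75 mm wide in the sliding direction and 213 mm high
- plunger (a joint): sprung index plunger on the shuttle's tongue, m: 0 = home in an index hole, locking the shuttle (1.5 mm play); 0.010 = just clear of the hole, also when resting on the bar between holes; 0.014 = pulled to its stop. Spring 6 N home to 10 N fully pulled; let go over a hole (within 3 mm) it springs home
- knob (a point): the plunger's round black knob, 32 mm across, 28 mm high, axis vertical: grip its sides and pull straight up. This point is its middle, 13 mm below its top and 36 mm above the tongue (81 mm above the bench when home), 125 mm from the middle nest towards the nest's -y. Axes as the nests
- bolt_jar: screw-lid glass jar, 66 mm across, 80 mm high, a bystander. Origin at its underside middle
- grease_tin: red tin, 64 mm across, 55 mm high, a bystander. Origin at its underside middle
- spacer_tub: white open plastic tub, 120 x 100 mm, 60 mm high, a bystander. Origin at its underside middle
- mallet: mallet lying flat, 260 mm long, a bystander. Origin at its underside, on the handle

How it is judged:
By the outcome, as a careful person would: the job done as asked, in the order asked, and still so for the second after the job is handed in, with the robot touching nothing.
Of axlebox1, axlebox2, axlebox3 only 2 to 3 are there at a start; the rules pass over those that are not, and their reading is None.
At some moment in a run one of axlebox1, axlebox2, axlebox3 may be knocked a few centimetres aside while the robot is not near it.
Once in a run the grip may slacken for a moment while it holds something.
It also fails if it takes over 210 s, if anything falls off the work surface, if the arm or the gripper's body presses on something with over 40 N, if the wrist force passes 120 N, or if a joint passes its speed limit or range.

## Robot

A 6-joint arm with a two-finger parallel gripper is mounted at the origin on the work surface. World frame = base frame: x ahead of the robot, y to its left, z up, the work surface at z = 0. Lengths are in m, angles in rad, forces in N, time in s.
With the tool pointing down it reaches from about 0.3 to 0.775 m from the base axis. Payload 14.6 kg.
Tool frame: the origin (TCP) lies on the centre line of the jaws, within the pads' length; the fingertips stand 19 mm ahead of it and the grasp point (between the pads) is the TCP; z points along the fingers, y is the direction in which the jaws open and shut (so a half turn about z gives the same grasp; the last joint's range is limited). The gripper opens to 94 mm and grips with 3 to 60 N. Pads are 16 mm wide; open, the fingers measure 119 mm over their backs; the gripper's body (75 mm by 177 mm) begins 78 mm behind the grasp point.
Start: joints at [-1.222, 0.3, 1.521, -0, 1.321, -0.067], TCP at [0.222, -0.503, 0.224] pointing down, gripper open.
Joint ranges: [-3.03, 3.03], [-0.79, 2.21], [0.23, 2.52], [-1.04, 4.18], [0, 3.07], [-2.55, 2.55]. Speed limits (rad/s): [2.22, 2.22, 2.57, 3.14, 3.14, 3.14].

## Interface

Orientations are given as [roll, pitch, yaw] about the fixed x, y, z axes, in that order (R = Rz(yaw) Ry(pitch) Rx(roll)).
In Python, from station import ctrl gives the robot as it stands. The module is installed in compiled form; this text tells all that it offers.
- The arm moves only by the shell command python3 -m creep 'ROWS' [FORCE]. ROWS is a JSON object of lists of equal length, an entry for each row: "translation": the shift along the world's x, y, z in mm, a list of three; "yaw": the turn about the world's z in rad; "gripper": the closure in counts, from 0 (fully open) to 255 (shut). A call has 1 to 5 rows; each row is the pose to reach, as a shift and turn from the pose measured when the call began; what a row does not reach only later rows make up. A row lasts 1/12 s, in which the tool goes at most 41.7 mm and 7.16 degrees, less where a joint would pass 70% of its speed; a pose out of reach is approached as far as the arm can. A call with a gripper value outside its range is refused whole. The fingers move at their own pace and stop on an object; FORCE is the grip in N (left out, the last holds). Time passes only in rows, so rows that repeat a pose let the fingers close. It gives the time, the measured TCP pose, the force and the opening at its end, in the units of the state.
- ctrl.get_obs(): the state, without advancing time (a new reading comes with each control period).
- ctrl.camera(name): name is "side" or "top" or "wrist"; returns a dict with "pixels" (400x640x3 uint8, red, green, blue), "depth" (400x640 float32, m along the optical axis (not along the pixel's ray), 0 where there is no reading), "fx", "fy", "cx", "cy" (pixels), "R" (3x3) and "t" (3): a world point X has camera coordinates R X + t; the wrist camera has in their place "tool_from_camera" (4x4, takes a point from camera to tool coordinates, whose origin is the TCP and whose axes are the flange's). Camera axes: x right, y down, z forward; pixel columns grow to the right and rows downward; lengths in m; the calibration is good to about 2 mm. A picture is of the moment at which its call begins: read the wrist's pose just before it.
- ctrl.hand_in(): hands the job in, once; it reports no verdict.
The state is a dict: "time_s": time; "qpos": joint angles; "joint_vel": joint speeds; "tau": joint torques, N m; "ee_pos": TCP position; "eef_rot": TCP orientation; "force": force on the tool from outside, world axes, zero at the start; "moment": the same for the moment, N m; "grip_width": finger opening in m.
Only numpy, scipy, OpenCV 4.12 (cv2) and the standard library are available. Lean on these libraries where they do the work, as an engineer would, in place of code of your own. Each camera call takes 0.05 s, during which the arm holds its last target. There are 200 camera calls.

## Working session

There is one attempt and no reset: what is moved stays moved. The work goes in short steps, Python scripts to look and compute and a shell command to move; the robot and the scene stay as the last step left them, time stands still between calls to the robot, and variables do not carry over. Pictures are saved under pics/ and viewed, about 12 in all and at most 16, crops included, and the job is handed in when it is done.

```bash
mkdir -p pics
cat > h.py <<'E'
import numpy as np, cv2
from station import ctrl
from scipy.spatial.transform import Rotation as Ro
def cam(n):
    o=ctrl.get_obs(); c=ctrl.camera(n)
    if n=="wrist":
        T=np.eye(4); T[:3,:3]=Ro.from_euler('xyz',o['eef_rot']).as_matrix(); T[:3,3]=o['ee_pos']
        M=T@np.array(c['tool_from_camera'])
    else:
        M=np.eye(4); R=np.array(c['R']); M[:3,:3]=R.T; M[:3,3]=-R.T@np.array(c['t'])
    c['M']=M; return c
def save(c,f): cv2.imwrite('pics/'+f,cv2.cvtColor(c['pixels'],cv2.COLOR_RGB2BGR))
def cloud(c):
    v,u=np.mgrid[0:400,0:640]; d=c['depth']
    P=np.stack([(u-c['cx'])/c['fx']*d,(v-c['cy'])/c['fy']*d,d],-1)
    P=P@c['M'][:3,:3].T+c['M'][:3,3]; P[d==0]=np.nan; return P
def ray(c,u,v,z):
    d=c['M'][:3,:3]@np.array([(u-c['cx'])/c['fx'],(v-c['cy'])/c['fy'],1]); o=c['M'][:3,3]
    return o+d*(z-o[2])/d[2]
def st():
    o=ctrl.get_obs(); print({k:np.round(o[k],3).tolist() for k in('time_s','ee_pos','eef_rot','force','grip_width','qpos')})
E
python3 - <<'E'
from h import *
st()
for n in('top','side'):
    c=cam(n); save(c,n+'0.png'); print(n,c['M'].round(3).tolist(),c['fx'],c['cx'],c['cy']); np.save(n+'0.npy',cloud(c))
    np.savez(n+'0.npz',**{k:c[k] for k in('pixels','depth','fx','fy','cx','cy','M')})
E
```

```text
{'time_s': 0.0, 'ee_pos': [0.222, -0.503, 0.224], 'eef_rot': [-3.14, -0.0, 0.416], 'force': [0.037, -0.006, -0.76], 'grip_width': 0.094, 'qpos': [-1.222, 0.3, 1.522, -0.0, 1.321, -0.067]}
top [[-0.029, -0.981, 0.194, 0.222], [-1.0, 0.03, 0.005, -0.07], [-0.01, -0.194, -0.981, 1.487], [0.0, 0.0, 0.0, 1.0]] 517.7912365476769 317.17625404811946 195.58857757339658
side [[-0.967, -0.138, 0.213, 0.259], [-0.254, 0.529, -0.81, 0.867], [-0.001, -0.837, -0.547, 0.694], [0.0, 0.0, 0.0, 1.0]] 400.1978972788266 315.3667434571388 201.77669258752124
```

View pics/top0.png

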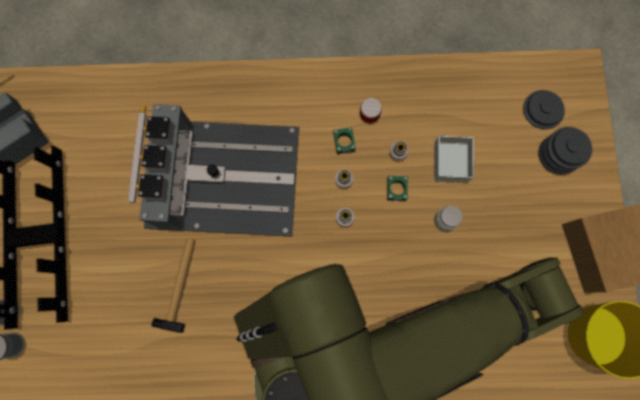

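View pics/side0.png

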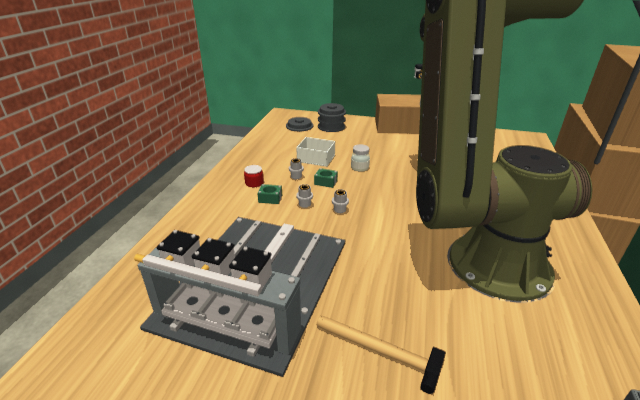

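The top view shows the press on the left with its knob at (213,171). The axleboxes are at (344,140) and (397,188), so there are two. The cartridges are at (400,150), (344,178) and (344,217), the tin at (371,110), the tub at (454,158) and the jar at (448,217).

```bash
cat > m.py <<'E'
from h import *
def knob_from(c,P):
    pass
def green(c,P):
    hsv=cv2.cvtColor(c['pixels'],cv2.COLOR_RGB2HSV)
    return cv2.inRange(hsv,(55,80,30),(95,255,200))
E
python3 - <<'E'
from m import *
c=dict(np.load('top0.npz')); P=np.load('top0.npy'); 
m=green(c,P)
n,l,s,ct=cv2.connectedComponentsWithStats(cv2.morphologyEx(m,cv2.MORPH_CLOSE,np.ones((5,5))))
for i in range(1,n):
    if s[i,4]<100: continue
    v,u=np.where(l==i); z=P[v,u,2]; top=np.abs(z-.036)<.008
    pts=np.array([ray(c,a,b,.036)[:2] for a,b in zip(u,v)],np.float32)
    hull=cv2.minAreaRect(pts*1000)
    print('green',s[i],ct[i].round(1),np.nanmedian(z).round(3),hull)
X,Y,Z=P[...,0],P[...,1],P[...,2]
def blob(u0,v0,r,zlo,zhi,name):
    v,u=np.mgrid[v0-r:v0+r+1,u0-r:u0+r+1]; Q=P[v,u].reshape(-1,3); k=(Q[:,2]>zlo)&(Q[:,2]<zhi)
    Q=Q[k]; 
    if len(Q): print(name,len(Q),'med',np.median(Q,0).round(3),'mid',((Q.min(0)+Q.max(0))/2).round(3),'ext',np.ptp(Q,axis=0).round(3))
for k,(u,v) in enumerate([(400,150),(344,178),(344,217)]): blob(u,v,14,.05,.075,'cart%d'%k)
blob(213,171,14,.075,.105,'knob')
blob(371,110,16,.045,.065,'tin'); blob(448,217,18,.06,.09,'jar'); blob(454,158,26,.04,.07,'tub')
# base plate edges, bridge
for z0,z1 in((.004,.03),(.04,.05),(.2,.23)):
    k=(Z>z0)&(Z<z1)&(X>.2)&(X<.75)&(Y>-.1)&(Y<.5); Q=(P[k][:,:2]*1000).astype(np.float32); print(z0,len(Q),cv2.minAreaRect(Q),np.median(Z[k]))
E
```

```text
green [335 129  18  23 169] [343.8 139.6] 0.034 ((671.9783325195312, -145.41912841796875), (65.67640686035156, 48.77058792114258), 3.5558319091796875)
green [388 177  19  23 177] [397.5 186.5] 0.034 ((524.2689208984375, -292.1358642578125), (51.51780319213867, 64.26427459716797), 86.44073486328125)
cart0 148 med [ 0.636 -0.304  0.063] mid [ 0.636 -0.305  0.062] ext [0.038 0.038 0.022]
cart1 149 med [ 0.558 -0.141  0.063] mid [ 0.559 -0.142  0.062] ext [0.038 0.037 0.021]
cart2 151 med [ 0.445 -0.14   0.064] mid [ 0.446 -0.141  0.061] ext [0.036 0.037 0.022]
knob 113 med [0.58  0.226 0.091] mid [0.582 0.226 0.088] ext [0.03  0.03  0.022]
tin 327 med [ 0.762 -0.228  0.054] mid [ 0.763 -0.227  0.053] ext [0.06  0.062 0.016]
jar 371 med [ 0.432 -0.429  0.079] mid [ 0.432 -0.431  0.074] ext [0.056 0.06  0.028]
tub 396 med [ 0.608 -0.464  0.054] mid [ 0.606 -0.46   0.054] ext [0.128 0.108 0.028]
0.004 13211 ((475.117431640625, 199.77047729492188), (549.5887451171875, 599.248291015625), 0.03263348713517189) 0.011816139836775763
0.04 1233 ((575.4620361328125, 282.2403564453125), (161.41458129882812, 323.4917297363281), 76.840087890625) 0.04424038329009927
0.2 1612 ((601.7677001953125, 364.1272277832031), (84.8704605102539, 251.98355102539062), 85.20851135253906) 0.20884782737810081
```

```bash
python3 -c "
import cv2
a=cv2.imread('pics/top0.png')[90:250,130:330];b=cv2.imread('pics/side0.png')[150:370,130:360]
cv2.imwrite('pics/crop1.png',cv2.resize(a,None,fx=4,fy=3.6,interpolation=2)[:600])"
```

```text
(no output)
```

View pics/crop1.png

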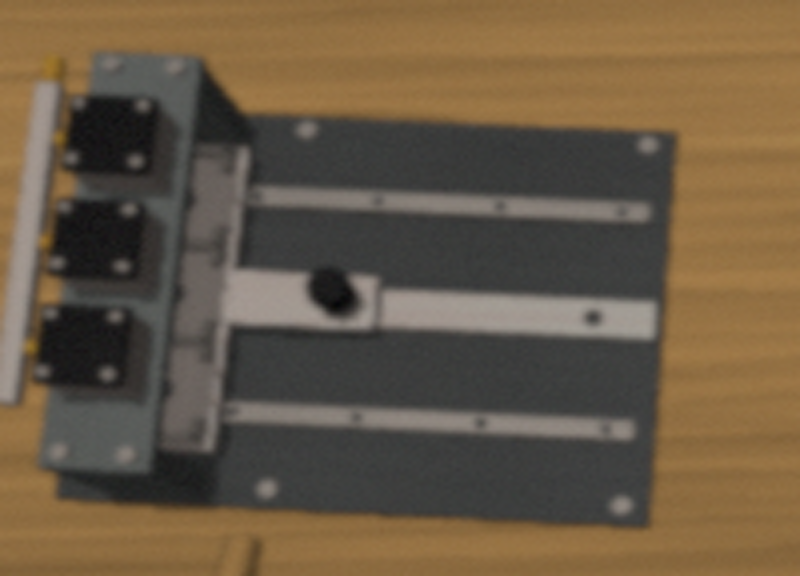

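The press frame is yawed about -4.8°, so sliding out goes along (-0.084,-0.996). The knob is at (0.581,0.226). I'll go above it now and check the measurements from there.

```bash
python3 -m creep '{"translation":[[40,80,0],[80,160,0],[80,160,0],[80,160,0],[80,160,0]],"yaw":[0.12,0.24,0.36,0.48,0.48],"gripper":[0,0,0,0,0]}'
python3 -m creep '{"translation":[[18,37,0],[36,74,0],[54,111,0],[72,148,0],[90,185,0]],"yaw":[0.12,0.24,0.36,0.48,0.59],"gripper":[0,0,0,0,0]}'
python3 -m creep '{"translation":[[18,37,0],[36,74,0],[54,111,0],[72,148,0],[90,185,0]],"yaw":[0,0,0,0,0],"gripper":[0,0,0,0,0]}'
python3 -c "
from h import *
st()"
```

```text
time_s: 0.52
ee_pos: [0.3034, -0.3392, 0.2239]
eef_rot: [-3.14, -0.001, 0.906]
force: [-0.4, -1.4, 0.5]
grip_width: 0.094
time_s: 0.93
ee_pos: [0.3931, -0.1537, 0.2239]
eef_rot: [-3.14, -0.001, 1.5]
force: [0.6, 0.5, -0.3]
grip_width: 0.0943
time_s: 1.35
ee_pos: [0.4837, 0.0332, 0.2239]
eef_rot: [-3.14, -0.001, 1.499]
force: [0.4, -0.7, 0.8]
grip_width: 0.0937
{'time_s': 1.35, 'ee_pos': [0.484, 0.033, 0.224], 'eef_rot': [-3.14, -0.001, 1.499], 'force': [0.438, -0.708, 0.799], 'grip_width': 0.094, 'qpos': [-0.007, 0.156, 1.7, 0.001, 1.288, 0.065]}
```

```bash
python3 -m creep '{"translation":[[20,38,0],[40,76,0],[60,112,0],[78,148,0],[94,184,0]],"yaw":[0,0,0,0,-0.01],"gripper":[0,0,0,0,0]}'
python3 - <<'E'
from h import *
c=cam('wrist'); save(c,'w1.png'); st(); P=cloud(c); print(c['M'].round(3).tolist())
np.save('w1.npy',P)
X,Y,Z=P[...,0],P[...,1],P[...,2]
k=(Z>.085)&(Z<.105)&(np.hypot(X-.581,Y-.226)<.04); Q=P[k]; print('knob',len(Q),np.median(Q,0).round(4),Q.min(0),Q.max(0))
k=(Z>.037)&(Z<.053)&(Y<.26); print(k.sum()); Q=(P[k][:,:2]*1000).astype(np.float32); print(cv2.minAreaRect(Q))
k=(Z>.195)&(Z<.225); 
if k.sum()>10: Q=(P[k][:,:2]*1000).astype(np.float32); print(k.sum(),cv2.minAreaRect(Q))
E
```

```text
time_s: 1.77
ee_pos: [0.5784, 0.2185, 0.2233]
eef_rot: [-3.14, -0.0, 1.487]
force: [0.7, -0.7, -0.4]
grip_width: 0.0939
{'time_s': 1.817, 'ee_pos': [0.579, 0.224, 0.222], 'eef_rot': [-3.139, -0.001, 1.489], 'force': [2.142, 4.746, 0.611], 'grip_width': 0.094, 'qpos': [0.309, 0.463, 1.303, 0.002, 1.378, 0.39]}
[[0.997, -0.08, -0.022, 0.584], [-0.083, -0.966, -0.245, 0.289], [-0.002, 0.246, -0.969, 0.385], [0.0, 0.0, 0.0, 1.0]]
knob 1068 [0.5824 0.2302 0.0952] [0.56694278 0.21334991 0.08533552] [0.59805315 0.2447811  0.09757258]
1429
((582.66162109375, 233.07012939453125), (56.46331024169922, 44.150299072265625), 85.42810821533203)
12279 ((586.2710571289062, 273.9008483886719), (129.52244567871094, 213.5971221923828), 85.20133972167969)
```

View pics/w1.png

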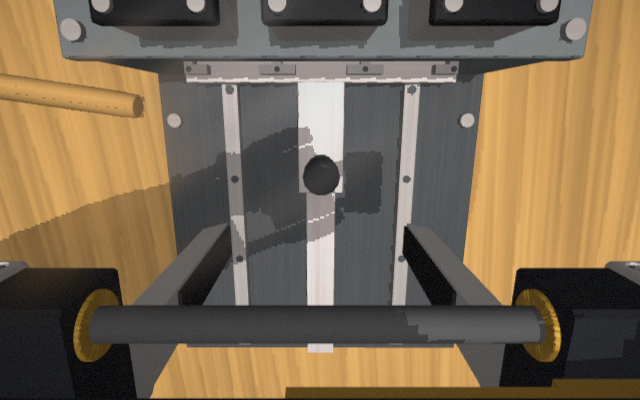

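The view is +y up, with the knob at (321,175) and the bridge front above it. The arm was still settling when that was taken, so I'll measure again at rest.

```bash
python3 -m creep '{"translation":[[2,2,0],[2,2,0]],"yaw":[-0.006,-0.006],"gripper":[60,60]}'
python3 - <<'E'
from h import *
c=cam('wrist'); st(); P=cloud(c)
X,Y,Z=P[...,0],P[...,1],P[...,2]
k=(Z>.085)&(Z<.105)&(np.hypot(X-.581,Y-.226)<.04); Q=P[k]; print('knob',len(Q),np.median(Q,0).round(4),Q.min(0),Q.max(0))
k=(Z>.195)&(Z<.225); Q=(P[k][:,:2]*1000).astype(np.float32); print(k.sum(),cv2.minAreaRect(Q),Q.min(0))
E
```

```text
time_s: 1.98
ee_pos: [0.5816, 0.2269, 0.2209]
eef_rot: [-3.137, -0.001, 1.483]
force: [-0.4, -0.5, -0.9]
grip_width: 0.084
{'time_s': 2.033, 'ee_pos': [0.581, 0.226, 0.221], 'eef_rot': [-3.138, -0.001, 1.483], 'force': [-0.696, -0.288, 0.048], 'grip_width': 0.08, 'qpos': [0.311, 0.47, 1.295, 0.002, 1.38, 0.398]}
knob 1069 [0.5825 0.2305 0.0951] [0.5666816  0.21383872 0.08511584] [0.59770962 0.24483551 0.09764088]
19600 ((586.8887329101562, 282.06903076171875), (128.81362915039062, 214.16604614257812), 85.18035888671875) [484.37817 214.4283 ]
```

```bash
python3 -m creep '{"translation":[[1,2,-35],[1,2,-70],[1,2,-105],[1,2,-138],[1,2,-138]],"yaw":[0.003,0.003,0.003,0.003,0.003],"gripper":[60,60,60,60,60]}'
python3 -m creep '{"translation":[[0,0,0],[0,0,0],[0,0,0],[0,0,0],[0,0,0]],"yaw":[0,0,0,0,0],"gripper":[255,255,255,255,255]}' 50
python3 -m creep '{"translation":[[0,0,0],[0,0,0],[0,0,0],[0,0,0],[0,0,0]],"yaw":[0,0,0,0,0],"gripper":[255,255,255,255,255]}' 50
```

```text
time_s: 2.45
ee_pos: [0.5796, 0.2252, 0.0775]
eef_rot: [-3.129, 0.003, 1.484]
force: [-0.9, -0.0, -0.7]
grip_width: 0.0716
time_s: 2.87
ee_pos: [0.5802, 0.2254, 0.0792]
eef_rot: [-3.132, 0.002, 1.484]
force: [-0.0, -1.1, 0.1]
grip_width: 0.0422
time_s: 3.28
ee_pos: [0.5819, 0.2253, 0.0799]
eef_rot: [-3.136, 0.001, 1.484]
force: [13.2, 0.5, -4.8]
grip_width: 0.0306
```

```bash
python3 -m creep '{"translation":[[1,0,4],[1,0,8],[1,0,12],[1,0,13],[1,0,13]],"yaw":[0,0,0,0,0],"gripper":[255,255,255,255,255]}' 60
python3 -c "
from h import *
st()"
```

```text
time_s: 3.7
ee_pos: [0.5824, 0.2253, 0.0927]
eef_rot: [-3.135, 0.002, 1.484]
force: [-2.2, 0.6, -10.8]
grip_width: 0.0309
{'time_s': 3.7, 'ee_pos': [0.582, 0.225, 0.093], 'eef_rot': [-3.135, 0.002, 1.484], 'force': [-2.247, 0.587, -10.754], 'grip_width': 0.031, 'qpos': [0.31, 0.595, 1.417, 0.001, 1.136, 0.396]}
```

```bash
python3 -m creep '{"translation":[[-1,-12,0],[-3,-36,0],[-5,-60,0],[-7,-84,0],[-9,-107,0]],"yaw":[0,0,0,0,0],"gripper":[255,255,255,255,255]}' 
python3 -m creep '{"translation":[[-2,-20,0],[-3,-40,0],[-5,-60,0],[-6,-66,0],[-6,-66,0]],"yaw":[0,0,0,0,0],"gripper":[255,255,255,255,255]}'
```

```text
time_s: 4.12
ee_pos: [0.5733, 0.1174, 0.0926]
eef_rot: [-3.136, 0.001, 1.484]
force: [3.1, 3.2, -9.8]
grip_width: 0.0305
time_s: 4.53
ee_pos: [0.5676, 0.0499, 0.0928]
eef_rot: [-3.137, 0.001, 1.482]
force: [3.5, -2.7, -8.3]
grip_width: 0.0305
```

```bash
python3 -m creep '{"translation":[[0,-2,0],[0,-4,0],[0,-4,0],[0,-4,-6],[0,-4,-13]],"yaw":[0,0,0,0,0],"gripper":[255,255,255,255,255]}' 
python3 -m creep '{"translation":[[0,0,0],[0,0,0]],"yaw":[0,0],"gripper":[255,255]}'
```

```text
time_s: 4.95
ee_pos: [0.5675, 0.0462, 0.0795]
eef_rot: [-3.137, 0.002, 1.483]
force: [-3.8, -7.6, 12.9]
grip_width: 0.0303
time_s: 5.12
ee_pos: [0.5676, 0.0466, 0.0798]
eef_rot: [-3.137, 0.001, 1.483]
force: [-3.9, 0.1, 1.9]
grip_width: 0.0306
```

```bash
python3 -m creep '{"translation":[[0,3,0],[0,3,0]],"yaw":[0,0],"gripper":[255,255]}'
python3 -m creep '{"translation":[[0,-3,0],[0,-3,0],[0,-3,0],[0,-3,0],[0,-3,0]],"yaw":[0,0,0,0,0],"gripper":[255,0,0,0,0]}'
python3 -m creep '{"translation":[[0,0,60],[0,0,120],[0,0,120],[0,0,120],[0,0,120]],"yaw":[0,0,0,0,0],"gripper":[0,0,0,0,0]}'
python3 - <<'E'
from h import *
c=cam('wrist'); save(c,'w2.png'); st(); P=cloud(c)
X,Y,Z=P[...,0],P[...,1],P[...,2]
k=(Z>.085)&(Z<.115)&(np.hypot(X-.5675,Y-.048)<.04); Q=P[k]; print('knob',len(Q),np.median(Q,0).round(4),Q.min(0),Q.max(0))
k=(Z>.037)&(Z<.065)&(Y>.08)&(Y<.26); Q=(P[k][:,:2]*1000).astype(np.float32); print(k.sum(),cv2.minAreaRect(Q))
E
```

```text
time_s: 5.28
ee_pos: [0.5677, 0.0481, 0.0798]
eef_rot: [-3.137, 0.005, 1.484]
force: [-5.1, -16.2, 0.4]
grip_width: 0.0307
time_s: 5.7
ee_pos: [0.5682, 0.0453, 0.0802]
eef_rot: [-3.139, 0.004, 1.484]
force: [0.4, -0.2, -0.8]
grip_width: 0.0539
time_s: 6.12
ee_pos: [0.569, 0.0455, 0.2022]
eef_rot: [3.14, 0.004, 1.484]
force: [0.3, 0.5, -1.1]
grip_width: 0.087
{'time_s': 6.167, 'ee_pos': [0.568, 0.045, 0.2], 'eef_rot': [-3.14, 0.004, 1.484], 'force': [-0.8, 0.914, 0.12], 'grip_width': 0.091, 'qpos': [0.017, 0.366, 1.491, -0.004, 1.287, 0.106]}
knob 1214 [0.5676 0.0501 0.0952] [0.55186212 0.03318329 0.08507436] [0.58319672 0.06432183 0.09807063]
29813 ((574.7820434570312, 139.10829162597656), (120.6251449584961, 248.936279296875), 85.07612609863281)
```

View pics/w2.png

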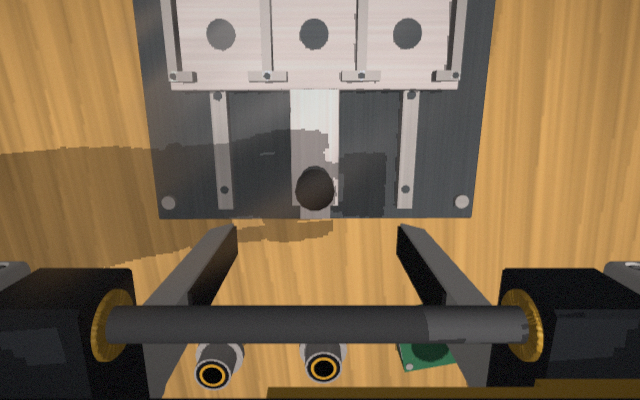

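The force test read -16 N at a 3 mm push and the knob is back at its home height, so the shuttle is locked at the loading station. The nest floor holes show at (220,33), (314,33) and (407,33). Next I'll go over the bench parts.

```bash
python3 -m creep '{"translation":[[0,-30,20],[0,-60,40],[0,-90,60],[0,-120,80],[0,-150,100]],"yaw":[-0.12,-0.24,-0.36,-0.48,-0.6],"gripper":[0,0,0,0,0]}' 20
python3 -m creep '{"translation":[[0,-20,0],[0,-40,0],[0,-60,0],[0,-80,0],[0,-100,0]],"yaw":[-0.12,-0.24,-0.36,-0.48,-0.6],"gripper":[0,0,0,0,0]}'
python3 -m creep '{"translation":[[-20,0,0],[-20,0,0],[-20,0,0],[-20,0,0],[-20,0,0]],"yaw":[-0.12,-0.24,-0.29,-0.29,-0.29],"gripper":[0,0,0,0,0]}'
cat > look.py <<'E'
from m import *
import sys
def look(fn=None,n='wrist'):
    c=cam(n); st(); P=cloud(c); fn and save(c,fn); Z=P[...,2]
    m=green(c,P)&(((Z>.025)&(Z<.045)).astype(np.uint8)*255)
    N,l,s,ct=cv2.connectedComponentsWithStats(cv2.morphologyEx(m,cv2.MORPH_CLOSE,np.ones((9,9))))
    for i in range(1,N):
        if s[i,4]<100: continue
        k=(l==i)&(m>0); Q=P[k]; r=cv2.minAreaRect((Q[:,:2]*1000).astype(np.float32))
        # bore: hole contour in top mask
        print('box px',ct[i].round(),'rect',np.round(r[0],1),np.round(r[1],1),round(r[2],2),'z',np.median(Q[:,2]).round(4))
    k=((Z>.056)&(Z<.08)).astype(np.uint8)
    N,l,s,ct=cv2.connectedComponentsWithStats(k)
    for i in range(1,N):
        if s[i,4]<100: continue
        Q=P[l==i]; 
        if np.ptp(Q[:,0])>.06: continue
        T=Q[Q[:,2]>np.percentile(Q[:,2],50)-.002]
        (cx,cy),r=cv2.minEnclosingCircle((T[:,:2]*1000).astype(np.float32))
        print('cyl px',ct[i].round(),'c',round(cx,1),round(cy,1),'r',round(r,1),'z',Q[:,2].max().round(3))
if __name__=='__main__': look(*sys.argv[1:])
E
python3 look.py w3.png; python3 look.py t1.png top
```

```text
time_s: 6.58
ee_pos: [0.5678, -0.1058, 0.2993]
eef_rot: [-3.137, 0.005, 0.878]
force: [-0.5, 0.7, -0.2]
grip_width: 0.0938
time_s: 7.0
ee_pos: [0.5676, -0.2067, 0.2971]
eef_rot: [-3.136, 0.008, 0.272]
force: [-0.0, -0.1, 1.0]
grip_width: 0.0939
time_s: 7.42
ee_pos: [0.5476, -0.2066, 0.2958]
eef_rot: [-3.135, 0.009, -0.016]
force: [-0.2, 0.1, -0.8]
grip_width: 0.094
{'time_s': 7.467, 'ee_pos': [0.548, -0.207, 0.296], 'eef_rot': [-3.135, 0.009, -0.015], 'force': [-0.126, -0.518, 1.166], 'grip_width': 0.094, 'qpos': [-0.424, 0.345, 1.297, 0.003, 1.51, 1.162]}
box px [270.  63.] rect [ 673.7 -147. ] [61.1 55.6] 8.02 z 0.0376
box px [392. 182.] rect [ 528.5 -293.4] [56. 65.] 85.88 z 0.0375
cyl px [ 2. 45.] c 684.7 127.1 r 10.0 z 0.061
cyl px [407.  84.] c 636.9 -303.6 r 19.1 z 0.069
cyl px [  9. 113.] c 613.1 136.2 r 16.2 z 0.061
cyl px [ 97. 152.] c 567.5 44.7 r 15.4 z 0.08
cyl px [259. 158.] c 558.9 -140.5 r 19.2 z 0.069
cyl px [ 16. 181.] c 535.8 149.4 r 18.9 z 0.061
cyl px [ 20. 240.] c 465.1 164.3 r 23.1 z 0.061
cyl px [491. 248.] c 435.0 -426.6 r 28.6 z 0.08
cyl px [263. 250.] c 446.2 -139.0 r 19.2 z 0.069
{'time_s': 7.517, 'ee_pos': [0.548, -0.207, 0.296], 'eef_rot': [-3.135, 0.009, -0.016], 'force': [0.165, -1.108, -0.075], 'grip_width': 0.094, 'qpos': [-0.424, 0.345, 1.297, 0.003, 1.51, 1.162]}
cyl px [450. 216.] c 433.0 -430.4 r 29.0 z 0.08
```

View pics/w3.png

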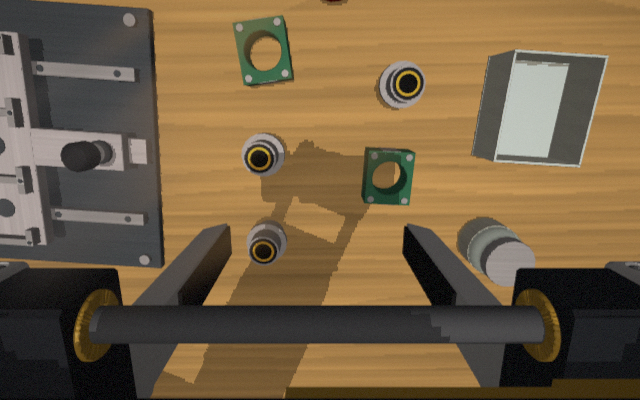

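The boxes and cartridges are in clear view, with +x up and +y to the left. Box1's bore is at about (266,52) and box2's at (391,182). The cartridge measurements agree with the first ones. I'll take the cartridge at (0.559,-0.1405) first.

```bash
python3 -m creep '{"translation":[[5,33,-10],[11,66,-30],[11,66,-70],[11,66,-110],[11,66,-150]],"yaw":[0.01,0.01,0.01,0.01,0.01],"gripper":[0,0,0,0,0]}' 30
python3 -m creep '{"translation":[[0,0,-30],[0,0,-60],[0,0,-83],[0,0,-85],[0,0,-85]],"yaw":[0,0,0,0,0],"gripper":[60,60,60,60,60]}'
python3 -m creep '{"translation":[[0,0,0]],"yaw":[0],"gripper":[60]}'
```

```text
time_s: 7.93
ee_pos: [0.5586, -0.1397, 0.1446]
eef_rot: [-3.135, 0.008, -0.003]
force: [1.4, -0.7, -0.8]
grip_width: 0.0939
time_s: 8.35
ee_pos: [0.5582, -0.1394, 0.0588]
eef_rot: [-3.135, 0.01, -0.001]
force: [0.5, -0.7, 0.4]
grip_width: 0.0721
time_s: 8.43
ee_pos: [0.559, -0.1396, 0.0603]
eef_rot: [-3.135, 0.009, -0.001]
force: [-0.4, -0.4, -0.1]
grip_width: 0.072
```

```bash
python3 -m creep '{"translation":[[0,0,0],[0,0,0],[0,0,0],[0,0,0],[0,0,0]],"yaw":[0,0,0,0,0],"gripper":[255,255,255,255,255]}' 40
python3 -m creep '{"translation":[[0,0,0],[0,0,0],[0,0,0],[0,0,0],[0,0,0]],"yaw":[0,0,0,0,0],"gripper":[255,255,255,255,255]}' 40
python3 -m creep '{"translation":[[0,0,35],[0,0,70],[0,0,105],[15,0,130],[30,0,130]],"yaw":[0,0,0,0,0],"gripper":[255,255,255,255,255]}'
python3 -m creep '{"translation":[[0,0,0],[0,0,0]],"yaw":[0,0],"gripper":[255,255]}'
python3 look.py w4.png
```

```text
time_s: 8.85
ee_pos: [0.5591, -0.1396, 0.0607]
eef_rot: [-3.135, 0.008, -0.001]
force: [0.8, -0.1, 0.3]
grip_width: 0.0423
time_s: 9.27
ee_pos: [0.5591, -0.1396, 0.0607]
eef_rot: [-3.135, 0.008, -0.001]
force: [-1.0, -0.5, -0.6]
grip_width: 0.0374
time_s: 9.68
ee_pos: [0.5909, -0.1401, 0.197]
eef_rot: [-3.138, -0.0, -0.001]
force: [0.0, -0.9, -2.4]
grip_width: 0.0374
time_s: 9.85
ee_pos: [0.5912, -0.1401, 0.1973]
eef_rot: [-3.138, -0.001, -0.001]
force: [-0.4, 0.2, -2.1]
grip_width: 0.0374
{'time_s': 9.9, 'ee_pos': [0.591, -0.14, 0.197], 'eef_rot': [-3.138, 0.001, -0.001], 'force': [-0.248, -0.25, -2.649], 'grip_width': 0.038, 'qpos': [-0.295, 0.45, 1.382, 0.004, 1.312, 1.276]}
box px [325.  89.] rect [ 676.5 -146.4] [65.1 55.1] 7.32 z 0.0375
box px [471. 239.] rect [ 529.7 -293.4] [57.1 63.2] 86.18 z 0.0372
cyl px [427.   4.] c 741.2 -227.2 r 18.7 z 0.059
cyl px [512. 135.] c 637.0 -303.5 r 19.4 z 0.069
cyl px [  3. 166.] c 613.3 134.6 r 16.2 z 0.06
cyl px [110. 212.] c 568.3 46.6 r 15.6 z 0.08
cyl px [ 10. 245.] c 536.3 141.8 r 15.9 z 0.061
cyl px [316. 348.] c 437.3 -138.9 r 16.0 z 0.068
cyl px [581. 350.] c 425.0 -404.8 r 11.7 z 0.064
```

View pics/w4.png

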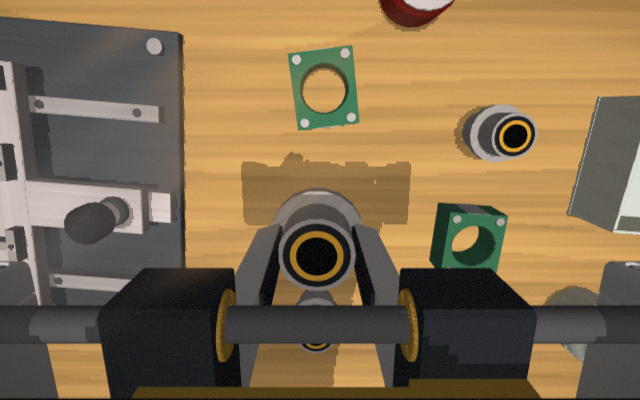

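```bash
cat > bore.py <<'E'
from m import *
def bore(n='wrist'):
    c=cam(n); P=cloud(c); m=green(c,P); st()
    cs,h=cv2.findContours(m,cv2.RETR_CCOMP,cv2.CHAIN_APPROX_NONE)
    for k,q in enumerate(cs):
        if h[0][k][3]>=0 and cv2.contourArea(q)>300:
            par=cs[h[0][k][3]]
            W=np.array([ray(c,a,b,.036)[:2] for a,b in q[:,0]])*1000
            (x,y),(a,b),t=cv2.fitEllipse(W.astype(np.float32))
            V=np.array([ray(c,a_,b_,.036)[:2] for a_,b_ in par[:,0]])*1000
            r=cv2.minAreaRect(V.astype(np.float32))
            print('bore',round(x,1),round(y,1),'axes',round(a,1),round(b,1),'rect',np.round(r[0],1),np.round(r[1],1),round(r[2],1))
bore()
E
python3 bore.py
```

```text
{'time_s': 9.95, 'ee_pos': [0.59, -0.14, 0.196], 'eef_rot': [-3.137, 0.001, -0.001], 'force': [-0.15, 0.151, -3.065], 'grip_width': 0.037, 'qpos': [-0.295, 0.45, 1.383, 0.004, 1.312, 1.276]}
bore 535.2 -285.7 axes 22.2 34.4 rect [ 534.7 -288.3] [68.4 69.5] 86.1
```

```bash
python3 -c "
from h import *
c=cam('wrist')
print(ray(c,324.5,90.5,.036),ray(c,322,89,.036)); 
for p in [(297,61),(345,52),(351,117),(305,123)]: print(ray(c,*p,.036).round(4))
t=np.load('top0.npz'); t=dict(t); print('top',ray(t,344,139.6,.036), ray(t,397.5,187.5,.036))
"
```

```text
[ 0.67350072 -0.14676958  0.036     ] [ 0.6747705  -0.14456111  0.036     ]
[ 0.698  -0.1229  0.036 ]
[ 0.7052 -0.1642  0.036 ]
[ 0.6507 -0.1707  0.036 ]
[ 0.6454 -0.1293  0.036 ]
top [ 0.67269553 -0.14635202  0.036     ] [ 0.52514774 -0.2936896   0.036     ]
```

```bash
python3 -m creep '{"translation":[[35,-3,0],[70,-5,0],[83,-5,-30],[83,-5,-60],[83,-5,-80]],"yaw":[0,0,0,0,0],"gripper":[255,255,255,255,255]}'
python3 -m creep '{"translation":[[0,0,0],[0,0,0]],"yaw":[0,0],"gripper":[255,255]}'
python3 - <<'E'
from m import *
c=cam('wrist'); st(); save(c,'w5.png')
E
```

```text
time_s: 10.42
ee_pos: [0.6721, -0.1447, 0.1117]
eef_rot: [-3.136, 0.006, -0.001]
force: [0.2, 0.6, -3.1]
grip_width: 0.037
time_s: 10.58
ee_pos: [0.671, -0.1445, 0.1099]
eef_rot: [-3.135, 0.01, -0.001]
force: [0.4, -0.0, -3.2]
grip_width: 0.0372
{'time_s': 10.633, 'ee_pos': [0.672, -0.145, 0.112], 'eef_rot': [-3.136, 0.007, -0.001], 'force': [1.046, 0.266, -1.534], 'grip_width': 0.037, 'qpos': [-0.267, 0.709, 1.181, 0.004, 1.259, 1.304]}
```

View pics/w5.png

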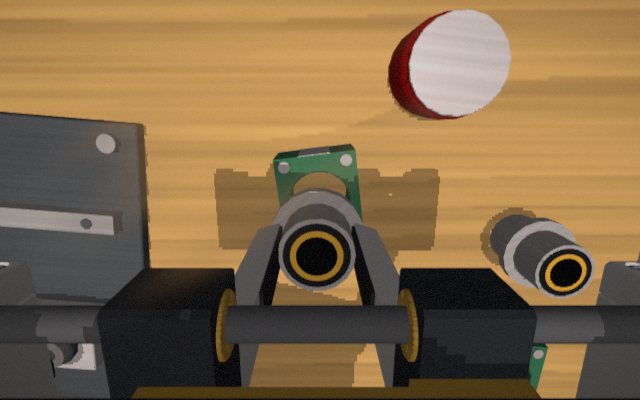

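The cartridge is held centred at (317,255), just above the box. Box1's far screws are at (284,168) and (346,159), which agrees with the target.

```bash
python3 -m creep '{"translation":[[2,-1,0],[2,-1,-8],[2,-1,-14],[2,-1,-20],[2,-1,-26]],"yaw":[0,0,0,0,0],"gripper":[255,255,255,255,255]}'
python3 -m creep '{"translation":[[0,0,0]],"yaw":[0],"gripper":[255]}'
```

```text
time_s: 11.05
ee_pos: [0.6742, -0.1457, 0.0858]
eef_rot: [-3.136, 0.006, -0.001]
force: [2.5, 0.8, -1.1]
grip_width: 0.0374
time_s: 11.13
ee_pos: [0.674, -0.1456, 0.0845]
eef_rot: [-3.136, 0.006, -0.001]
force: [0.5, 0.0, -3.6]
grip_width: 0.0376
```

It's 12 mm into the bore with no contact force.

```bash
python3 -m creep '{"translation":[[0,0,-6],[0,0,-12],[0,0,-17],[0,0,-19],[0,0,-20]],"yaw":[0,0,0,0,0],"gripper":[255,255,255,255,255]}'
python3 -m creep '{"translation":[[0,0,0],[0,0,0]],"yaw":[0,0],"gripper":[255,255]}'
```

```text
time_s: 11.55
ee_pos: [0.6743, -0.1458, 0.0663]
eef_rot: [-3.136, 0.005, -0.001]
force: [-9.3, 2.4, 22.6]
grip_width: 0.0371
time_s: 11.72
ee_pos: [0.6743, -0.1458, 0.0664]
eef_rot: [-3.136, 0.005, -0.001]
force: [2.3, -0.1, 5.5]
grip_width: 0.0373
```

Seated: z is 0.0664 against 0.0667 expected. Next is the second cartridge at (0.637,-0.3035).

```bash
python3 -m creep '{"translation":[[0,0,0],[0,0,0],[0,0,0],[0,0,0],[0,0,0]],"yaw":[0,0,0,0,0],"gripper":[100,60,0,0,0]}' 40
python3 -m creep '{"translation":[[0,0,30],[0,0,60],[0,0,90],[-18,-40,90],[-37,-80,90]],"yaw":[0,0,0,0,0],"gripper":[0,0,0,0,0]}'
python3 -m creep '{"translation":[[0,-40,0],[0,-78,0],[0,-78,-30],[0,-78,-50],[0,-78,-50]],"yaw":[0,0,0,0,0],"gripper":[0,0,0,0,0]}'
python3 -m creep '{"translation":[[0,0,0]],"yaw":[0],"gripper":[0]}'
python3 bore.py; python3 look.py
```

```text
time_s: 12.13
ee_pos: [0.6743, -0.1459, 0.0663]
eef_rot: [-3.136, 0.005, -0.001]
force: [0.5, 0.3, -0.1]
grip_width: 0.0672
time_s: 12.55
ee_pos: [0.6402, -0.221, 0.1585]
eef_rot: [-3.138, 0.002, 0.003]
force: [1.4, -1.1, -0.2]
grip_width: 0.0942
time_s: 12.97
ee_pos: [0.6382, -0.2989, 0.1035]
eef_rot: [-3.134, 0.008, 0.002]
force: [-0.2, 0.8, -1.7]
grip_width: 0.0941
time_s: 13.05
ee_pos: [0.6383, -0.2987, 0.1038]
eef_rot: [-3.134, 0.008, 0.002]
force: [0.0, -0.4, 2.1]
grip_width: 0.094
{'time_s': 13.1, 'ee_pos': [0.638, -0.299, 0.104], 'eef_rot': [-3.134, 0.009, 0.002], 'force': [0.265, -0.611, -0.449], 'grip_width': 0.094, 'qpos': [-0.491, 0.759, 1.117, 0.003, 1.276, 1.077]}
{'time_s': 13.15, 'ee_pos': [0.638, -0.299, 0.104], 'eef_rot': [-3.135, 0.008, 0.002], 'force': [-0.363, 0.276, 0.077], 'grip_width': 0.094, 'qpos': [-0.49, 0.758, 1.117, 0.003, 1.276, 1.077]}
box px [ 73. 113.] rect [ 701.4 -143.5] [14.5 56. ] 7.17 z 0.0375
box px [309. 368.] rect [ 515.6 -292.6] [55.6 41.7] 87.11 z 0.0372
cyl px [186.  24.] c 761.3 -227.1 r 29.0 z 0.059
cyl px [ 53. 164.] c 674.9 -146.1 r 19.8 z 0.075
cyl px [325. 225.] c 637.3 -303.6 r 19.2 z 0.069
```

```bash
python3 -m creep '{"translation":[[-1,-4,-10],[-1,-4,-30],[-1,-4,-43],[-1,-4,-43],[-1,-4,-43]],"yaw":[0,0,0,0,0],"gripper":[0,60,60,60,60]}'
python3 -m creep '{"translation":[[0,0,0],[0,0,0],[0,0,0],[0,0,0],[0,0,0]],"yaw":[0,0,0,0,0],"gripper":[255,255,255,255,255]}' 40
python3 -m creep '{"translation":[[0,0,0],[0,0,0],[0,0,0],[0,0,0],[0,0,0]],"yaw":[0,0,0,0,0],"gripper":[255,255,255,255,255]}' 40
python3 -m creep '{"translation":[[0,0,35],[0,0,70],[-40,0,105],[-80,0,130],[-120,5,140]],"yaw":[0,0,0,0,0],"gripper":[255,255,255,255,255]}'
python3 -m creep '{"translation":[[-40,0,0],[-55,0,0],[-55,0,0],[-55,0,0]],"yaw":[0,0,0,0],"gripper":[255,255,255,255]}'
python3 look.py; python3 bore.py
```

```text
time_s: 13.57
ee_pos: [0.6373, -0.3025, 0.061]
eef_rot: [-3.134, 0.009, 0.002]
force: [-1.0, -0.6, 0.0]
grip_width: 0.0729
time_s: 13.98
ee_pos: [0.6375, -0.3025, 0.0614]
eef_rot: [-3.134, 0.008, 0.003]
force: [-0.2, -0.2, 1.0]
grip_width: 0.0423
time_s: 14.4
ee_pos: [0.6374, -0.3026, 0.0614]
eef_rot: [-3.134, 0.008, 0.002]
force: [0.2, -0.4, -0.2]
grip_width: 0.0373
time_s: 14.82
ee_pos: [0.5318, -0.2991, 0.1981]
eef_rot: [-3.136, 0.006, 0.003]
force: [0.2, -1.3, -0.9]
grip_width: 0.0373
time_s: 15.15
ee_pos: [0.4766, -0.2993, 0.1987]
eef_rot: [-3.136, 0.005, 0.002]
force: [-0.1, -0.4, -3.6]
grip_width: 0.0371
{'time_s': 15.2, 'ee_pos': [0.477, -0.299, 0.198], 'eef_rot': [-3.136, 0.005, 0.003], 'force': [-0.324, 0.027, -2.715], 'grip_width': 0.037, 'qpos': [-0.626, 0.355, 1.51, 0.001, 1.284, 0.942]}
box px [315. 131.] rect [ 528.1 -293.6] [55.5 64.5] 86.99 z 0.0375
cyl px [139. 220.] c 446.0 -139.1 r 19.6 z 0.068
cyl px [446. 221.] c 437.2 -423.5 r 28.0 z 0.08
{'time_s': 15.25, 'ee_pos': [0.478, -0.299, 0.198], 'eef_rot': [-3.136, 0.006, 0.003], 'force': [0.651, 0.034, -1.634], 'grip_width': 0.037, 'qpos': [-0.625, 0.356, 1.509, 0.001, 1.284, 0.942]}
```

```bash
python3 -m creep '{"translation":[[30,6,-10],[49,6,-40],[49,6,-70],[49,6,-84],[49,6,-84]],"yaw":[0,0,0,0,0],"gripper":[255,255,255,255,255]}'
python3 -m creep '{"translation":[[0,0,0],[0,0,0]],"yaw":[0,0],"gripper":[255,255]}'
python3 - <<'E'
from m import *
c=cam('wrist'); st(); save(c,'w6.png')
E
```

```text
time_s: 15.67
ee_pos: [0.526, -0.2917, 0.1093]
eef_rot: [-3.132, 0.012, 0.004]
force: [-0.4, 1.1, -2.5]
grip_width: 0.0373
time_s: 15.83
ee_pos: [0.5266, -0.2916, 0.1096]
eef_rot: [-3.132, 0.012, 0.005]
force: [0.3, -0.3, -1.1]
grip_width: 0.0373
{'time_s': 15.883, 'ee_pos': [0.527, -0.292, 0.11], 'eef_rot': [-3.132, 0.011, 0.005], 'force': [0.82, -0.634, -1.833], 'grip_width': 0.037, 'qpos': [-0.568, 0.533, 1.471, 0.002, 1.152, 0.998]}
```

View pics/w6.png

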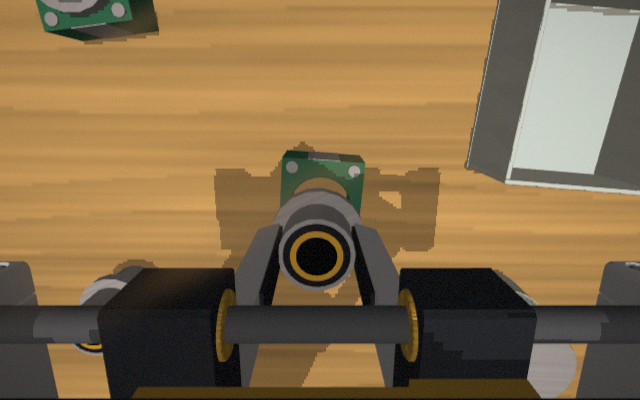

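```bash
python3 -c "
from h import *
c=cam('wrist'); st()
for p in [(292,167),(354,171)]: print(ray(c,*p,.036).round(4))
d=c['M'].copy(); d[:3,3]+=np.array([.672,-.145,.112])-ctrl.get_obs()['ee_pos']; c['M']=d
for p in [(284,168),(346,159)]: print(ray(c,*p,.036).round(4))
"
```

```text
{'time_s': 15.933, 'ee_pos': [0.527, -0.292, 0.11], 'eef_rot': [-3.133, 0.01, 0.005], 'force': [-0.059, -0.413, -0.934], 'grip_width': 0.037, 'qpos': [-0.568, 0.532, 1.471, 0.002, 1.152, 0.998]}
[ 0.5558 -0.2747  0.036 ]
[ 0.5533 -0.3169  0.036 ]
[ 0.7002 -0.1221  0.036 ]
[ 0.7067 -0.1644  0.036 ]
```

```bash
python3 -m creep '{"translation":[[-1,-1,0],[-1,-1,-8],[-1,-1,-14],[-1,-1,-20],[-1,-1,-26]],"yaw":[0,0,0,0,0],"gripper":[255,255,255,255,255]}'
python3 -m creep '{"translation":[[0,0,0]],"yaw":[0],"gripper":[255]}'
```

```text
time_s: 16.35
ee_pos: [0.5261, -0.2932, 0.0845]
eef_rot: [-3.134, 0.008, 0.004]
force: [4.4, -0.3, -0.2]
grip_width: 0.0374
time_s: 16.43
ee_pos: [0.5259, -0.2929, 0.0832]
eef_rot: [-3.133, 0.009, 0.004]
force: [1.0, 0.7, -2.6]
grip_width: 0.0371
```

It's in the bore. I'll press it home, release, and back off for a look.

```bash
python3 -m creep '{"translation":[[0,0,-6],[0,0,-12],[0,0,-16],[0,0,-18],[0,0,-19]],"yaw":[0,0,0,0,0],"gripper":[255,255,255,255,255]}'
python3 -m creep '{"translation":[[0,0,0],[0,0,0]],"yaw":[0,0],"gripper":[255,255]}'
python3 -m creep '{"translation":[[0,0,0],[0,0,0],[0,0,0],[0,0,0],[0,0,0]],"yaw":[0,0,0,0,0],"gripper":[100,60,0,0,0]}' 40
python3 -m creep '{"translation":[[0,0,40],[0,0,80],[0,0,120],[-25,0,130],[-50,0,130]],"yaw":[0,0,0,0,0],"gripper":[0,0,0,0,0]}'
python3 -m creep '{"translation":[[0,0,0]],"yaw":[0],"gripper":[0]}'
python3 look.py w7.png
```

```text
time_s: 16.85
ee_pos: [0.5261, -0.293, 0.0664]
eef_rot: [-3.133, 0.009, 0.005]
force: [-14.0, 9.3, 36.1]
grip_width: 0.0373
time_s: 17.02
ee_pos: [0.526, -0.293, 0.0666]
eef_rot: [-3.134, 0.009, 0.005]
force: [-1.8, 1.2, 8.8]
grip_width: 0.0374
time_s: 17.43
ee_pos: [0.526, -0.293, 0.0663]
eef_rot: [-3.133, 0.009, 0.005]
force: [-0.5, 0.2, -0.1]
grip_width: 0.0674
time_s: 17.85
ee_pos: [0.4767, -0.2935, 0.1997]
eef_rot: [-3.137, 0.004, 0.006]
force: [0.1, -0.4, -0.9]
grip_width: 0.0936
time_s: 17.93
ee_pos: [0.4741, -0.2936, 0.2003]
eef_rot: [-3.137, 0.005, 0.005]
force: [0.7, -0.2, 0.1]
grip_width: 0.0939
{'time_s': 17.983, 'ee_pos': [0.476, -0.294, 0.201], 'eef_rot': [-3.138, 0.003, 0.005], 'force': [-0.299, -0.055, 0.47], 'grip_width': 0.094, 'qpos': [-0.619, 0.342, 1.521, 0.001, 1.283, 0.946]}
box px [334.  97.] rect [ 550.1 -308.2] [50.7 29.9] 55.48 z 0.0375
box px [315. 151.] rect [ 509.3 -292.2] [54.9 28.7] 85.41 z 0.0375
cyl px [317. 128.] c 525.9 -293.1 r 19.0 z 0.075
cyl px [145. 216.] c 446.2 -139.1 r 19.5 z 0.069
cyl px [453. 214.] c 446.3 -420.0 r 24.0 z 0.08
```

View pics/w7.png

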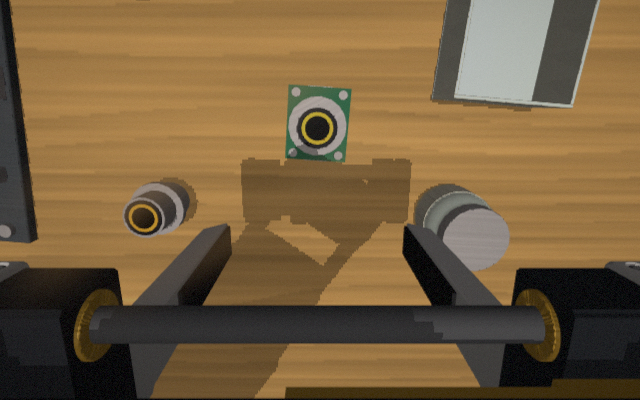

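Unit 2 is seated: the flange is down at (317,128) and its top reads 0.075, the same as unit 1. Now I'll grip box 2 across its 56 mm faces.

```bash
python3 -m creep '{"translation":[[35,1,-20],[50,1,-60],[50,1,-100],[50,1,-120],[50,1,-120]],"yaw":[-0.06,-0.065,-0.065,-0.065,-0.065],"gripper":[0,0,0,0,0]}'
python3 -m creep '{"translation":[[0,0,0]],"yaw":[0],"gripper":[0]}'
python3 -m creep '{"translation":[[0,0,-15],[0,0,-30],[0,0,-45],[0,0,-56],[0,0,-56]],"yaw":[0,0,0,0,0],"gripper":[0,0,0,0,0]}'
python3 -m creep '{"translation":[[0,0,0]],"yaw":[0],"gripper":[0]}'
```

```text
time_s: 18.4
ee_pos: [0.5244, -0.2912, 0.0754]
eef_rot: [-3.134, 0.01, -0.06]
force: [-0.2, 0.6, -1.3]
grip_width: 0.0943
time_s: 18.48
ee_pos: [0.5251, -0.2914, 0.0758]
eef_rot: [-3.134, 0.01, -0.059]
force: [0.4, -0.9, 1.1]
grip_width: 0.094
time_s: 18.9
ee_pos: [0.5258, -0.2917, 0.0202]
eef_rot: [-3.135, 0.009, -0.059]
force: [0.7, -0.2, 0.7]
grip_width: 0.0941
time_s: 18.98
ee_pos: [0.5264, -0.2921, 0.0212]
eef_rot: [-3.135, 0.008, -0.059]
force: [0.2, 0.0, -0.3]
grip_width: 0.0938
```

```bash
python3 -m creep '{"translation":[[0,-1,1],[0,-1,1],[0,-1,1],[0,-1,1],[0,-1,1]],"yaw":[0,0,0,0,0],"gripper":[200,255,255,255,255]}' 55
python3 -m creep '{"translation":[[0,0,0],[0,0,0],[0,0,0]],"yaw":[0,0,0],"gripper":[255,255,255]}' 55
python3 -m creep '{"translation":[[0,0,15],[0,0,40],[0,0,70],[0,0,100],[0,0,130]],"yaw":[0,0,0,0,0],"gripper":[255,255,255,255,255]}'
python3 -m creep '{"translation":[[0,0,0],[0,0,0]],"yaw":[0,0],"gripper":[255,255]}'
```

```text
time_s: 19.4
ee_pos: [0.5265, -0.2931, 0.0224]
eef_rot: [-3.135, 0.007, -0.059]
force: [0.2, -0.6, -0.3]
grip_width: 0.0639
time_s: 19.65
ee_pos: [0.5264, -0.2931, 0.0225]
eef_rot: [-3.135, 0.008, -0.059]
force: [0.1, 0.5, 0.7]
grip_width: 0.0558
time_s: 20.07
ee_pos: [0.5259, -0.2927, 0.1529]
eef_rot: [-3.134, 0.009, -0.06]
force: [-0.1, -0.4, -5.9]
grip_width: 0.056
time_s: 20.23
ee_pos: [0.5259, -0.2928, 0.153]
eef_rot: [-3.135, 0.008, -0.059]
force: [-0.7, 0.5, -6.0]
grip_width: 0.0559
```

```bash
python3 -m creep '{"translation":[[-9,40,6],[-18,80,12],[-27,120,18],[-36,160,24],[-45,200,30]],"yaw":[0,0,0,0,-0.02],"gripper":[255,255,255,255,255]}'
python3 -m creep '{"translation":[[-9,40,0],[-18,80,0],[-27,120,0],[-36,160,0],[-45,200,0]],"yaw":[0,0,0,0,0],"gripper":[255,255,255,255,255]}'
python3 -m creep '{"translation":[[-9,40,0],[-16,71,0],[-16,71,0],[-16,71,0],[-16,71,0]],"yaw":[0,0,0,0,0],"gripper":[255,255,255,255,255]}'
python3 - <<'E'
from m import *
c=cam('wrist'); st(); save(c,'w8.png'); np.savez('w8.npz',**{k:c[k] for k in('pixels','depth','fx','fy','cx','cy','M')})
E
```

```text
time_s: 20.65
ee_pos: [0.4791, -0.0909, 0.1805]
eef_rot: [-3.134, 0.013, -0.08]
force: [1.0, 1.1, -4.9]
grip_width: 0.056
time_s: 21.07
ee_pos: [0.4322, 0.1108, 0.1782]
eef_rot: [-3.135, 0.016, -0.08]
force: [0.7, 0.1, -6.1]
grip_width: 0.0556
time_s: 21.48
ee_pos: [0.4155, 0.1814, 0.1764]
eef_rot: [-3.136, 0.019, -0.079]
force: [-0.0, -0.8, -6.4]
grip_width: 0.0555
{'time_s': 21.533, 'ee_pos': [0.416, 0.181, 0.177], 'eef_rot': [-3.136, 0.018, -0.08], 'force': [0.65, -0.195, -5.717], 'grip_width': 0.056, 'qpos': [0.323, 0.141, 1.832, 0.013, 1.183, 1.969]}
```

View pics/w8.png

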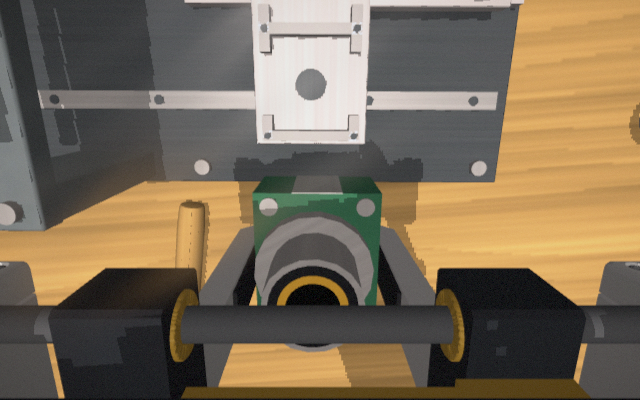

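```bash
python3 -c "
from h import *
c=dict(np.load('w8.npz')); 
g=cv2.cvtColor(c['pixels'],cv2.COLOR_RGB2GRAY)[60:110,285:338]
m=(g<150).astype(np.uint8); n,l,s,ct=cv2.connectedComponentsWithStats(m)
i=1+np.argmax(s[1:,4]); u,v=ct[i]+[285,60]; print(u,v,s[i]); print('nest_a',ray(c,u,v,.045).round(4))
P=cloud(c); print(P[70:100,260:275].reshape(-1,3).mean(0), P[84,290])
for p in [(265,29),(356,28),(267,135),(354,134)]: print(ray(c,*p,.057).round(4))
k=np.array([.5676,.0466]);yd=np.array([np.sin(.084),np.cos(.084)]);xd=np.array([yd[1],-yd[0]]);b=k+.125*yd;print('calc',b-.078*xd,b,b+.078*xd)"
```

```text
310.5089163237311 84.19067215363512 [ 11   9  30  31 729]
nest_a [0.5002 0.1798 0.045 ]
[0.50263686 0.21412436 0.04651928] [0.50156593 0.19583345 0.04759527]
[0.541  0.2096 0.057 ]
[0.5363 0.143  0.057 ]
[0.4642 0.2171 0.057 ]
[0.4596 0.1484 0.057 ]
calc [0.50036268 0.17770356] [0.57808766 0.17115926] [0.65581263 0.16461496]
```

```bash
python3 -m creep '{"translation":[[35,-1,0],[70,-2,0],[84,-2,-20],[84,-2,-55],[84,-2,-82]],"yaw":[0,-0.004,-0.004,-0.004,-0.004],"gripper":[255,255,255,255,255]}'
python3 -m creep '{"translation":[[0,0,0],[0,0,0]],"yaw":[0,0],"gripper":[255,255]}'
python3 - <<'E'
from m import *
c=cam('wrist'); st(); save(c,'w9.png')
E
```

```text
time_s: 21.95
ee_pos: [0.5002, 0.1772, 0.0921]
eef_rot: [-3.137, 0.02, -0.087]
force: [-0.5, -0.4, -7.4]
grip_width: 0.0558
time_s: 22.12
ee_pos: [0.4997, 0.1758, 0.0908]
eef_rot: [-3.138, 0.023, -0.089]
force: [0.6, 0.0, -5.3]
grip_width: 0.0558
{'time_s': 22.167, 'ee_pos': [0.501, 0.176, 0.093], 'eef_rot': [-3.137, 0.02, -0.088], 'force': [-0.028, -0.784, -4.451], 'grip_width': 0.056, 'qpos': [0.264, 0.414, 1.697, 0.013, 1.048, 1.917]}
```

View pics/w9.png

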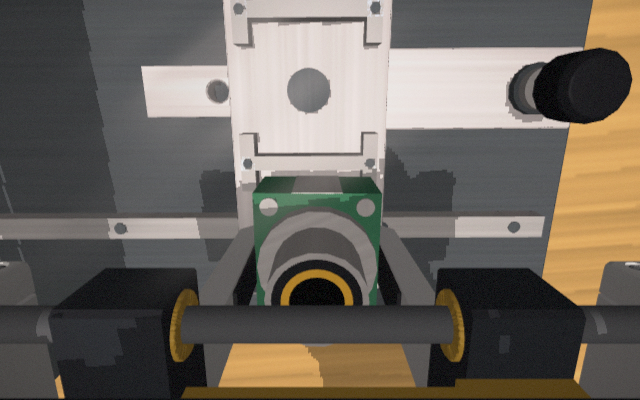

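```bash
python3 -c "
from h import *
c=cam('wrist'); st(); o=ctrl.get_obs(); z=o['ee_pos'][2]-.0225+.036
xd=np.array([np.cos(.084),-np.sin(.084),0])
b=ray(c,308.5,90,.045); print('b',b,'a',b-.078*xd)
L=[ray(c,*p,.057) for p in [(248,163),(371,161),(239,8),(375,7)]]; print('Lnear',(L[0]+L[1])/2,'far',(L[2]+L[3])/2,'a',(L[0]+L[1])/2-.039*xd, 'b', sum(L)/4)
s=[ray(c,*p,z) for p in [(268,207),(366,207)]]; print('box screws',s[0],s[1],'ctr',(s[0]+s[1])/2-.0263*xd)"
```

```text
{'time_s': 22.217, 'ee_pos': [0.501, 0.177, 0.094], 'eef_rot': [-3.136, 0.018, -0.088], 'force': [0.151, 0.384, -5.52], 'grip_width': 0.056, 'qpos': [0.265, 0.413, 1.696, 0.013, 1.048, 1.917]}
b [0.57901842 0.1738859  0.045     ] a [0.50129344 0.1804302  0.045     ]
Lnear [0.53979547 0.17675983 0.057     ] far [0.61867595 0.17061018 0.057     ] a [0.50093298 0.18003198 0.057     ] b [0.57923571 0.173685   0.057     ]
box screws [0.53042084 0.19456003 0.10715003] [0.52671653 0.15198078 0.10715003] ctr [0.50236142 0.17547701 0.10715003]
```

```bash
python3 -m creep '{"translation":[[-1,3,0],[-1,3,-4],[-1,3,-8],[-1,3,-10],[-1,3,-10]],"yaw":[0.004,0.004,0.004,0.004,0.004],"gripper":[255,255,255,255,255]}'
python3 -m creep '{"translation":[[0,0,0],[0,0,0]],"yaw":[0,0],"gripper":[255,255]}'
```

```text
time_s: 22.63
ee_pos: [0.4998, 0.1798, 0.0832]
eef_rot: [-3.136, 0.018, -0.084]
force: [-0.5, -0.6, -5.0]
grip_width: 0.0558
time_s: 22.8
ee_pos: [0.4998, 0.1798, 0.0833]
eef_rot: [-3.136, 0.019, -0.084]
force: [0.7, -1.1, -5.9]
grip_width: 0.0556
```

```bash
python3 -m creep '{"translation":[[0,0,-3],[0,0,-5],[0,0,-7],[0,0,-7]],"yaw":[0,0,0,0],"gripper":[255,255,255,255]}'
```

```text
time_s: 23.13
ee_pos: [0.4995, 0.1797, 0.0757]
eef_rot: [-3.137, 0.019, -0.084]
force: [-0.6, 0.7, -4.6]
grip_width: 0.0556
```

Its underside is below the locator tops with no contact force, so it's entering the nest.

```bash
python3 -m creep '{"translation":[[0,0,-3],[0,0,-6],[0,0,-8],[0,0,-9],[0,0,-9]],"yaw":[0,0,0,0,0],"gripper":[255,255,255,255,255]}'
python3 -m creep '{"translation":[[0,0,0],[0,0,0]],"yaw":[0,0],"gripper":[255,255]}'
```

```text
time_s: 23.55
ee_pos: [0.4994, 0.1799, 0.0676]
eef_rot: [-3.136, 0.019, -0.084]
force: [-8.2, -0.0, 8.3]
grip_width: 0.0558
time_s: 23.72
ee_pos: [0.4995, 0.18, 0.0677]
eef_rot: [-3.136, 0.019, -0.084]
force: [-1.0, 0.3, -2.3]
grip_width: 0.0558
```

```bash
python3 -m creep '{"translation":[[0,0,0],[0,0,0],[0,0,0],[0,0,0],[0,0,0]],"yaw":[0,0,0,0,0],"gripper":[150,80,0,0,0]}'
python3 -m creep '{"translation":[[0,0,30],[0,0,65],[0,0,100],[0,-10,130],[0,-40,130]],"yaw":[0,0,0,0,0],"gripper":[0,0,0,0,0]}'
python3 -m creep '{"translation":[[15,-35,0],[30,-70,0],[45,-105,0],[60,-140,0],[75,-175,0]],"yaw":[0.05,0.1,0.15,0.2,0.2],"gripper":[0,0,0,0,0]}'
python3 -m creep '{"translation":[[15,-35,0],[25,-70,0],[25,-105,0],[25,-110,0],[25,-110,0]],"yaw":[0,0,0,0,0],"gripper":[0,0,0,0,0]}'
python3 look.py w10.png
```

```text
time_s: 24.13
ee_pos: [0.4997, 0.18, 0.0679]
eef_rot: [-3.136, 0.018, -0.084]
force: [0.1, 0.8, 0.8]
grip_width: 0.0791
time_s: 24.55
ee_pos: [0.5016, 0.142, 0.2039]
eef_rot: [-3.133, 0.01, -0.081]
force: [1.5, -0.6, -0.0]
grip_width: 0.0943
time_s: 24.97
ee_pos: [0.5771, -0.0348, 0.2042]
eef_rot: [-3.133, 0.009, 0.122]
force: [1.2, 1.0, -0.4]
grip_width: 0.094
time_s: 25.38
ee_pos: [0.6018, -0.1467, 0.2038]
eef_rot: [-3.133, 0.009, 0.12]
force: [0.7, 0.6, 0.5]
grip_width: 0.0939
{'time_s': 25.433, 'ee_pos': [0.602, -0.145, 0.204], 'eef_rot': [-3.133, 0.009, 0.121], 'force': [-0.058, -0.001, 0.213], 'grip_width': 0.094, 'qpos': [-0.297, 0.477, 1.325, 0.004, 1.352, 1.151]}
box px [332.  99.] rect [ 676.2 -146.8] [64.8 54.9] 6.99 z 0.0376
cyl px [441.  16.] c 760.5 -227.2 r 28.9 z 0.059
cyl px [328. 101.] c 674.4 -146.1 r 18.9 z 0.075
cyl px [  2. 134.] c 613.2 133.3 r 15.9 z 0.06
cyl px [103. 195.] c 569.2 45.6 r 15.5 z 0.08
cyl px [  3. 217.] c 535.6 141.4 r 16.1 z 0.061
cyl px [291. 348.] c 438.1 -139.8 r 17.0 z 0.068
```

View pics/w10.png

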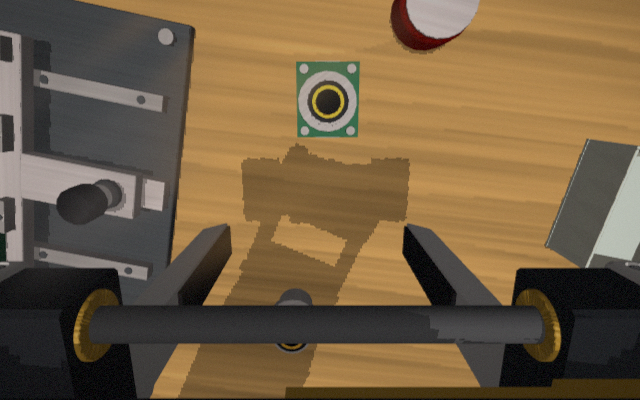

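Unit 1 is undisturbed at (328,100) and square to the tool. Gripping it.

```bash
python3 -m creep '{"translation":[[35,0,-20],[72,0,-40],[72,0,-75],[72,0,-110],[72,0,-120]],"yaw":[0,0,0,0,0],"gripper":[0,0,0,0,0]}'
python3 -m creep '{"translation":[[0,0,0]],"yaw":[0],"gripper":[0]}'
python3 -c "
from h import *
st()"
```

```text
time_s: 25.85
ee_pos: [0.672, -0.1424, 0.078]
eef_rot: [-3.13, 0.017, 0.123]
force: [-0.7, 0.9, -1.0]
grip_width: 0.0938
time_s: 25.93
ee_pos: [0.6712, -0.1409, 0.0763]
eef_rot: [-3.128, 0.02, 0.124]
force: [0.6, -0.9, 0.6]
grip_width: 0.0943
{'time_s': 25.933, 'ee_pos': [0.671, -0.141, 0.076], 'eef_rot': [-3.128, 0.02, 0.124], 'force': [0.562, -0.866, 0.645], 'grip_width': 0.094, 'qpos': [-0.262, 0.752, 1.196, 0.005, 1.216, 1.183]}
```

```bash
python3 -m creep '{"translation":[[3,-5,-10],[3,-5,-25],[3,-5,-40],[3,-5,-50],[3,-5,-50]],"yaw":[0,0,0,0,0],"gripper":[0,0,0,0,0]}'
python3 -m creep '{"translation":[[0,0,0]],"yaw":[0],"gripper":[0]}'
```

```text
time_s: 26.35
ee_pos: [0.6731, -0.1457, 0.0236]
eef_rot: [-3.127, 0.023, 0.124]
force: [-0.5, -0.0, 0.6]
grip_width: 0.0942
time_s: 26.43
ee_pos: [0.6732, -0.1457, 0.0237]
eef_rot: [-3.127, 0.023, 0.124]
force: [0.4, -0.3, 0.6]
grip_width: 0.0942
```

```bash
python3 -m creep '{"translation":[[1,0,-1],[1,0,-1],[1,0,-1],[1,0,-1],[1,0,-1]],"yaw":[-0.002,-0.002,-0.002,-0.002,-0.002],"gripper":[200,255,255,255,255]}' 55
python3 -m creep '{"translation":[[0,0,0],[0,0,0],[0,0,0]],"yaw":[0,0,0],"gripper":[255,255,255]}' 55
python3 -m creep '{"translation":[[0,0,15],[0,0,40],[0,0,70],[0,0,100],[0,0,130]],"yaw":[0,0,0,0,0],"gripper":[255,255,255,255,255]}'
python3 -m creep '{"translation":[[-20,30,10],[-40,60,20],[-60,90,25],[-80,120,25],[-95,150,25]],"yaw":[-0.06,-0.12,-0.17,-0.205,-0.205],"gripper":[255,255,255,255,255]}'
python3 -m creep '{"translation":[[0,40,0],[0,80,0],[0,120,0],[0,160,0],[0,160,0]],"yaw":[0,0,0,0,0],"gripper":[255,255,255,255,255]}'
python3 -m creep '{"translation":[[0,0,0],[0,0,0]],"yaw":[0,0],"gripper":[255,255]}'
```

```text
time_s: 26.85
ee_pos: [0.6744, -0.1458, 0.0232]
eef_rot: [-3.127, 0.022, 0.122]
force: [-0.2, -0.7, 1.2]
grip_width: 0.0642
time_s: 27.1
ee_pos: [0.6745, -0.1459, 0.0234]
eef_rot: [-3.128, 0.022, 0.122]
force: [-0.9, -0.1, 2.6]
grip_width: 0.0558
time_s: 27.52
ee_pos: [0.674, -0.1457, 0.155]
eef_rot: [-3.127, 0.023, 0.122]
force: [0.4, -0.3, -5.6]
grip_width: 0.0555
time_s: 27.93
ee_pos: [0.5771, 0.0056, 0.1808]
eef_rot: [-3.127, 0.023, -0.085]
force: [0.6, 0.8, -5.5]
grip_width: 0.0556
time_s: 28.35
ee_pos: [0.5759, 0.1719, 0.1813]
eef_rot: [-3.125, 0.024, -0.08]
force: [-0.2, 0.7, -5.7]
grip_width: 0.0559
time_s: 28.52
ee_pos: [0.5753, 0.1726, 0.1815]
eef_rot: [-3.125, 0.025, -0.079]
force: [-0.6, -0.2, -6.5]
grip_width: 0.0559
```

```bash
python3 -m creep '{"translation":[[35,-3,0],[70,-6,0],[80,-6,-20],[80,-6,-55],[80,-6,-86]],"yaw":[-0.005,-0.005,-0.005,-0.005,-0.005],"gripper":[255,255,255,255,255]}'
python3 -m creep '{"translation":[[0,0,0],[0,0,0]],"yaw":[0,0],"gripper":[255,255]}'
```

```text
time_s: 28.93
ee_pos: [0.6559, 0.1649, 0.0942]
eef_rot: [-3.125, 0.024, -0.086]
force: [-0.0, -0.9, -7.4]
grip_width: 0.0556
time_s: 29.1
ee_pos: [0.6554, 0.1635, 0.0932]
eef_rot: [-3.126, 0.028, -0.088]
force: [0.2, -0.3, -6.4]
grip_width: 0.0557
```

```bash
python3 -m creep '{"translation":[[0,3.5,0],[0,3.5,-4],[0,3.5,-7],[0,3.5,-9],[0,3.5,-9]],"yaw":[0.003,0.003,0.003,0.003,0.003],"gripper":[255,255,255,255,255]}'
python3 -m creep '{"translation":[[0,0,-3],[0,0,-6],[0,0,-8],[0,0,-8]],"yaw":[0,0,0,0],"gripper":[255,255,255,255]}'
```

```text
time_s: 29.52
ee_pos: [0.6553, 0.167, 0.0843]
eef_rot: [-3.126, 0.028, -0.085]
force: [-0.3, 0.2, -6.6]
grip_width: 0.0559
time_s: 29.85
ee_pos: [0.6551, 0.1669, 0.0756]
eef_rot: [-3.126, 0.028, -0.085]
force: [-0.5, 0.1, -6.1]
grip_width: 0.0559
```

It's below the locator tops without contact. I'll set it down, release and look.

```bash
python3 -m creep '{"translation":[[0,0,-3],[0,0,-6],[0,0,-8],[0,0,-8],[0,0,-8]],"yaw":[0,0,0,0,0],"gripper":[255,255,255,255,255]}'
python3 -m creep '{"translation":[[0,0,0],[0,0,0]],"yaw":[0,0],"gripper":[255,255]}'
python3 -m creep '{"translation":[[0,0,0],[0,0,0],[0,0,0],[0,0,0],[0,0,0]],"yaw":[0,0,0,0,0],"gripper":[150,80,0,0,0]}'
python3 -m creep '{"translation":[[0,0,35],[0,0,70],[0,0,105],[-40,0,140],[-80,0,150]],"yaw":[0,0,0,0,0],"gripper":[0,0,0,0,0]}'
python3 -m creep '{"translation":[[-40,0,10],[-80,0,20],[-120,0,30],[-160,0,40],[-160,0,40]],"yaw":[0,0,0,0,0],"gripper":[0,0,0,0,0]}'
python3 look.py w11.png
```

```text
time_s: 30.27
ee_pos: [0.6551, 0.167, 0.0684]
eef_rot: [-3.126, 0.028, -0.084]
force: [-5.0, 1.2, 2.6]
grip_width: 0.0559
time_s: 30.43
ee_pos: [0.6552, 0.1671, 0.0685]
eef_rot: [-3.126, 0.028, -0.084]
force: [-2.0, -0.4, -1.0]
grip_width: 0.0556
time_s: 30.85
ee_pos: [0.6554, 0.1671, 0.0687]
eef_rot: [-3.126, 0.027, -0.084]
force: [-0.5, -0.7, -0.6]
grip_width: 0.0791
time_s: 31.27
ee_pos: [0.5858, 0.1669, 0.2183]
eef_rot: [-3.125, 0.023, -0.085]
force: [-0.0, 1.2, 0.4]
grip_width: 0.0937
time_s: 31.68
ee_pos: [0.4217, 0.1671, 0.2611]
eef_rot: [-3.123, 0.019, -0.084]
force: [-0.4, -0.9, 0.9]
grip_width: 0.0941
{'time_s': 31.733, 'ee_pos': [0.424, 0.167, 0.26], 'eef_rot': [-3.123, 0.019, -0.084], 'force': [0.901, -0.609, 0.225], 'grip_width': 0.094, 'qpos': [0.282, 0.064, 1.715, 0.024, 1.373, 1.932]}
cyl px [300.  53.] c 539.0 176.9 r 40.7 z 0.061
cyl px [622. 123.] c 446.3 -138.0 r 19.2 z 0.069
cyl px [301. 132.] c 467.6 182.9 r 39.0 z 0.061
cyl px [151. 161.] c 444.2 352.2 r 23.7 z 0.08
```

View pics/w11.png

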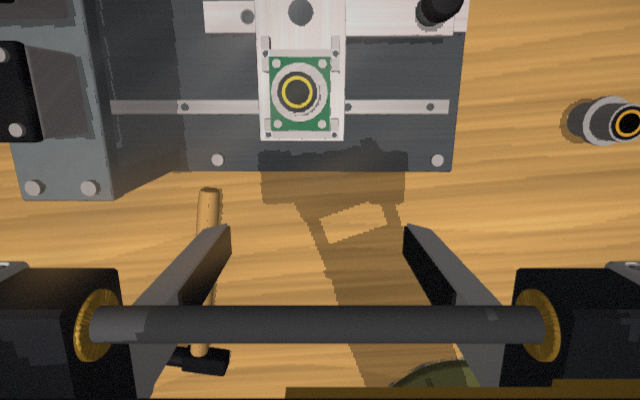

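Unit a sits squarely in its nest, with the box centred at (300,95). Now to the knob, checking nest c on the way.

```bash
python3 -m creep '{"translation":[[25,-24,0],[50,-48,0],[75,-72,0],[100,-96,0],[125,-120,0]],"yaw":[0.12,0.24,0.36,0.48,0.6],"gripper":[0,0,0,0,0]}'
python3 -m creep '{"translation":[[18,0,-10],[18,0,-20],[18,0,-30],[18,0,-40],[18,0,-50]],"yaw":[0.12,0.24,0.36,0.48,0.6],"gripper":[0,0,0,0,0]}'
python3 -m creep '{"translation":[[0,0,0],[0,0,0],[0,0,0],[0,0,0],[0,0,0]],"yaw":[0.12,0.24,0.37,0.37,0.37],"gripper":[40,60,60,60,60]}'
python3 look.py w12.png
```

```text
time_s: 32.15
ee_pos: [0.551, 0.0455, 0.2599]
eef_rot: [-3.123, 0.019, 0.522]
force: [-0.9, 0.7, -0.2]
grip_width: 0.0939
time_s: 32.57
ee_pos: [0.5699, 0.045, 0.2085]
eef_rot: [-3.122, 0.019, 1.127]
force: [0.7, -0.2, 0.2]
grip_width: 0.0941
time_s: 32.98
ee_pos: [0.5703, 0.0449, 0.208]
eef_rot: [-3.122, 0.019, 1.493]
force: [-0.2, 0.6, -0.9]
grip_width: 0.0721
{'time_s': 33.033, 'ee_pos': [0.57, 0.045, 0.208], 'eef_rot': [-3.122, 0.019, 1.493], 'force': [0.074, 0.361, 0.345], 'grip_width': 0.072, 'qpos': [0.022, 0.375, 1.461, -0.018, 1.328, 0.105]}
cyl px [365.  47.] c 615.5 159.7 r 31.3 z 0.061
cyl px [217. 361.] c 447.0 -139.3 r 19.4 z 0.069
```

View pics/w12.png

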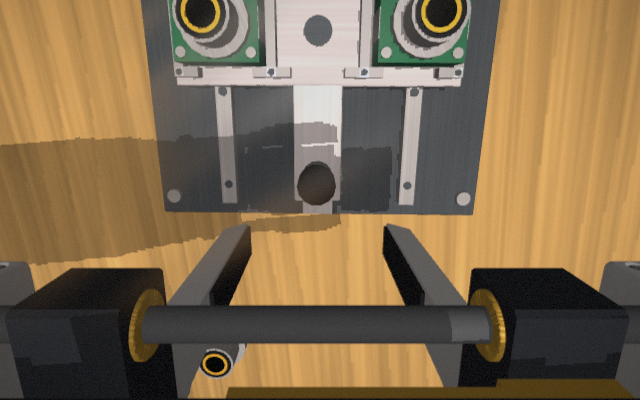

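Both units sit symmetrically in nests a and c. Now I'll grip the knob.

```bash
python3 -m creep '{"translation":[[-2,2,-35],[-2,2,-70],[-2,2,-105],[-2,2,-126],[-2,2,-126]],"yaw":[-0.006,-0.006,-0.006,-0.006,-0.006],"gripper":[60,60,60,60,60]}'
python3 -m creep '{"translation":[[0,0,0]],"yaw":[0],"gripper":[60]}'
```

```text
time_s: 33.45
ee_pos: [0.5662, 0.0467, 0.0775]
eef_rot: [-3.115, 0.02, 1.483]
force: [-0.5, 0.2, -0.4]
grip_width: 0.072
time_s: 33.53
ee_pos: [0.5667, 0.0466, 0.078]
eef_rot: [-3.115, 0.02, 1.48]
force: [0.1, 0.8, 0.6]
grip_width: 0.0722
```

```bash
python3 -m creep '{"translation":[[1,0,2],[1,0,2],[1,0,2],[1,0,2],[1,0,2]],"yaw":[0,0,0,0,0],"gripper":[255,255,255,255,255]}' 60
python3 -m creep '{"translation":[[0,0,0],[0,0,0],[0,0,0],[0,0,0],[0,0,0]],"yaw":[0,0,0,0,0],"gripper":[255,255,255,255,255]}' 60
python3 -m creep '{"translation":[[0,0,4],[0,0,8],[0,0,12],[0,0,13],[0,0,13]],"yaw":[0,0,0,0,0],"gripper":[255,255,255,255,255]}' 60
python3 -m creep '{"translation":[[0,0,0]],"yaw":[0],"gripper":[255]}'
```

```text
time_s: 33.95
ee_pos: [0.5679, 0.0466, 0.0807]
eef_rot: [-3.116, 0.02, 1.48]
force: [1.0, 0.3, -0.8]
grip_width: 0.0422
time_s: 34.37
ee_pos: [0.5677, 0.0466, 0.081]
eef_rot: [-3.116, 0.02, 1.48]
force: [-5.3, 0.2, 5.6]
grip_width: 0.0305
time_s: 34.78
ee_pos: [0.5675, 0.0467, 0.0939]
eef_rot: [-3.115, 0.02, 1.48]
force: [-0.0, 0.3, -10.2]
grip_width: 0.0304
time_s: 34.87
ee_pos: [0.5675, 0.0467, 0.0936]
eef_rot: [-3.115, 0.02, 1.48]
force: [1.3, 1.0, -9.3]
grip_width: 0.0305
```

```bash
python3 -m creep '{"translation":[[1,8,0],[2,24,0],[4,44,0],[5,64,0],[7,80,0]],"yaw":[0,0,0,0,0],"gripper":[255,255,255,255,255]}' 
python3 -m creep '{"translation":[[2,20,0],[3,40,0],[5,60,0],[6,76,0],[7,84,0]],"yaw":[0,0,0,0,0],"gripper":[255,255,255,255,255]}'
python3 -m creep '{"translation":[[0,0,0],[0,0,0]],"yaw":[0,0],"gripper":[255,255]}'
```

```text
time_s: 35.28
ee_pos: [0.5743, 0.1276, 0.0933]
eef_rot: [-3.115, 0.02, 1.48]
force: [-1.7, -4.2, -9.1]
grip_width: 0.0306
time_s: 35.7
ee_pos: [0.5814, 0.2134, 0.0931]
eef_rot: [-3.115, 0.02, 1.481]
force: [-0.4, -3.5, -8.6]
grip_width: 0.0304
time_s: 35.87
ee_pos: [0.5814, 0.2139, 0.0929]
eef_rot: [-3.115, 0.02, 1.482]
force: [1.9, 0.4, -9.2]
grip_width: 0.0304
```

```bash
python3 -m creep '{"translation":[[0,6,0],[1,12,0],[1,12,0],[1,12,-6],[1,12,-13]],"yaw":[0,0,0,0,0],"gripper":[255,255,255,255,255]}' 
python3 -m creep '{"translation":[[0,0,0],[0,0,0]],"yaw":[0,0],"gripper":[255,255]}'
python3 -m creep '{"translation":[[0,-3,0],[0,-3,0]],"yaw":[0,0],"gripper":[255,255]}'
```

```text
time_s: 36.28
ee_pos: [0.5826, 0.2257, 0.0801]
eef_rot: [-3.116, 0.02, 1.482]
force: [-5.1, -4.8, 45.3]
grip_width: 0.0303
time_s: 36.45
ee_pos: [0.5827, 0.2258, 0.081]
eef_rot: [-3.116, 0.019, 1.482]
force: [-5.4, 2.6, 5.2]
grip_width: 0.0307
time_s: 36.62
ee_pos: [0.5825, 0.2246, 0.0812]
eef_rot: [-3.117, 0.015, 1.482]
force: [0.0, 16.6, -4.2]
grip_width: 0.0307
```

The plunger is home and the shuttle is locked (16.6 N at a 3 mm pull). Releasing and retreating.

```bash
python3 -m creep '{"translation":[[0,1.5,0],[0,1.5,0],[0,1.5,0],[0,1.5,0],[0,1.5,0]],"yaw":[0,0,0,0,0],"gripper":[255,120,60,60,60]}'
python3 -m creep '{"translation":[[0,0,30],[0,0,65],[0,0,100],[0,-30,130],[-10,-70,150]],"yaw":[0,0,0,0,0],"gripper":[60,60,60,60,60]}'
python3 -m creep '{"translation":[[-20,-35,0],[-40,-70,0],[-60,-105,0],[-80,-140,0],[-100,-175,0]],"yaw":[0,0,0,0,0],"gripper":[60,60,60,60,60]}'
python3 -m creep '{"translation":[[0,0,0],[0,0,0]],"yaw":[0,0],"gripper":[60,60]}'
python3 - <<'E'
from h import *
c=cam('top'); P=cloud(c); s=cam('side'); st()
a=cv2.cvtColor(c['pixels'],cv2.COLOR_RGB2BGR)[80:340,120:500]; b=cv2.cvtColor(s['pixels'],cv2.COLOR_RGB2BGR)[120:380,120:460]
cv2.imwrite('pics/end.png',np.hstack([cv2.resize(a,(400,300)),cv2.resize(b,(400,300))]))
P0=np.load('top0.npy')
for n,(u0,v0,r,lo,hi) in dict(knob=(213,171,14,.075,.105),tin=(371,110,16,.045,.065),jar=(448,217,18,.06,.09),tub=(454,158,26,.04,.07),cart=(344,217,14,.05,.075),mallet=(168,325,14,.02,.08)).items():
    for q in(P0,P):
        Q=q[v0-r:v0+r,u0-r:u0+r].reshape(-1,3); Q=Q[(Q[:,2]>lo)&(Q[:,2]<hi)]; print(n,len(Q),((Q.min(0)+Q.max(0))/2).round(3) if len(Q) else '',Q[:,2].max().round(3) if len(Q) else '')
S=cloud(s); k=(S[...,2]>.09)&(S[...,2]<.125)&(S[...,1]>.28)&(S[...,1]<.42)&(abs(S[...,0]-.58)<.13); Q=S[k]; print(len(Q),[ (x0,(np.abs(Q[:,0]-x0)<.02).sum()) for x0 in(.51,.59,.67)])
E
```

```text
time_s: 37.03
ee_pos: [0.5827, 0.2258, 0.0814]
eef_rot: [-3.117, 0.015, 1.482]
force: [-0.2, 0.6, 0.5]
grip_width: 0.0537
time_s: 37.45
ee_pos: [0.5746, 0.1606, 0.2325]
eef_rot: [-3.121, 0.013, 1.484]
force: [0.6, -0.3, 1.0]
grip_width: 0.0717
time_s: 37.87
ee_pos: [0.4733, -0.016, 0.2327]
eef_rot: [-3.122, 0.014, 1.484]
force: [-0.1, -0.8, 0.2]
grip_width: 0.0717
time_s: 38.03
ee_pos: [0.4728, -0.0174, 0.2334]
eef_rot: [-3.123, 0.014, 1.481]
force: [0.2, -0.1, 0.1]
grip_width: 0.0719
{'time_s': 38.133, 'ee_pos': [0.474, -0.016, 0.233], 'eef_rot': [-3.123, 0.013, 1.484], 'force': [-0.39, -0.564, -0.187], 'grip_width': 0.072, 'qpos': [-0.103, 0.134, 1.703, -0.014, 1.324, -0.012]}
knob 113 [0.582 0.226 0.088] 0.099
knob 114 [0.581 0.226 0.088] 0.101
tin 327 [ 0.763 -0.227  0.053] 0.062
tin 325 [ 0.762 -0.228  0.054] 0.063
jar 371 [ 0.432 -0.431  0.074] 0.088
jar 368 [ 0.432 -0.431  0.074] 0.088
tub 396 [ 0.606 -0.46   0.054] 0.068
tub 400 [ 0.605 -0.461  0.053] 0.066
cart 151 [ 0.446 -0.141  0.061] 0.072
cart 152 [ 0.445 -0.141  0.062] 0.072
mallet 303 [0.17  0.359 0.027] 0.033
mallet 291 [0.17  0.359 0.026] 0.033
324 [(0.51, np.int64(130)), (0.59, np.int64(0)), (0.67, np.int64(127))]
```

View pics/end.png

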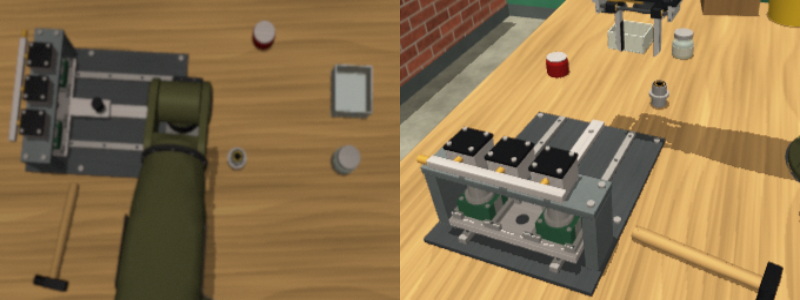

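Both units are under the press in nests a and c, the knob is home, and the bystanders haven't moved. Handing in.

```bash
python3 -c "
from h import *
print(ctrl.hand_in())"
```

```text
the job is handed in; nothing more can be done
None
```

The job is done and handed in, at about 38 s of the 210 s allowed. I pulled the plunger, brought the shuttle out and locked it at the loading station. Only two axleboxes were present, and I fitted a cartridge to both on the bench before lifting either one. Each went as a unit into nests a and c, then I slid the shuttle in and let the plunger drop home. The third cartridge was not needed and stands where it was.

**Last checks:**
- **Shuttle:** the knob is back at its starting position and height, and the shuttle resisted a 3 mm pull with 16.6 N, so the plunger is locked under the press.
- **Units:** the side camera shows both units upright under the rams. The middle nest is empty.
- **Bystanders:** the tin, jar, tub, mallet and spare cartridge are all within 1–2 mm of where they started.

**Disagreements:**
- **Nest position:** my estimates differed by about 3 mm along the slide direction. I aimed between them, and both boxes went in without contact force before reaching the nest floor.
- **Plunger force:** lowering the plunger at the press gave a brief 45 N reading at the wrist, below the 120 N limit.
- **Tool tilt:** the tool drifted by up to about 1.5° from vertical during the run, with no visible effect.

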